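# Knock the dust filter clean

### The job

Knock the bench dust extractor's filter clean: first press the intake slide gate down until it is fully shut, without forcing it; then push the shaker's sprung crank handle down into mesh until it is felt to seat, keep it lightly pressed home without ramming it, and crank clockwise until the shaft has gone twice, and only twice, through its heavy point. Crank slowly and steadily, about a quarter of a turn a second, so that it never kicks back or runs away, then let the handle spring up again, leaving the gate shut and everything else on the bench alone.

Things in the scene. Friction and masses are not known exactly. Their poses are not given: they have to be found in the camera images.
- unit: Bench-top dust extractor, fixed: cream steel cabinet 260 (x) x 300 (y) x 110 mm high, round steel filter cover on top (200 mm across, top at 132 mm). Origin: on the bench exactly under the vertical crank axis; z up, its -x points to its front (drawer side, facing the robot). Cabinet reaches 110 mm to the front, 150 mm to the back, 150 mm to each side of the origin.
- crank (a joint): Angle of the crank handle, rad, counted on over turns: 0 = arm to the unit's front (-x), growing CLOCKWISE from above. Starts near 0. Out of mesh it turns freely.
- push (a joint): How far the handle is pressed down, m: 0 = up, out of mesh. Return spring: 5 N, plus 0.5 N per mm. Two round-ended pins under it meet the shaft's six dogs (60 deg apart) 2.5 to 18.5 mm down, unlike each time: the driver with the pins is clamped on the stem at a height to be found by feel. On a dog they block until turned on; between dogs they go 8 mm deeper to seat on the shaft end.
- shaft_end: Round end of the shaker shaft, 20 mm across, under the handle's middle, on which the pressed handle seats; origin in its top face, 180.5 mm above the bench. Keep the handle lightly seated, about 4 to 12 N beyond the return spring: more than 2.5 mm off its seat the pins may ride out of the dogs under load; over 30 N on the seat is ramming.
- shaft (a joint): Angle of the shaker shaft under the handle, rad, counted on, clockwise positive; starts near 0 and turns only when the handle is in mesh (up to 0.1 rad play). In each turn its cam cocks the sprung knocker: easy up to 2.4 rad (about 3 N at the knob), then heavy (10 to 15 N) to the dead point at 3.14 rad, then the spring drives it on as hard until 3.9 rad; so again 6.283 later. Out of mesh there, it is flung.
- handle: The sprung crank handle: flat steel arm 94 x 20 x 8 mm on a stem over the shaft, with the driver and the knob on it. Origin on the crank axis, 181 mm above the bench when up; the arm lies 33 to 41 mm above it and points to its -x.
- knob: The handle's upright black knob: round barrel 26 mm across, 56 mm high, spinning freely on its pin at the end of the flat steel arm; its vertical axis runs on a circle of 70 mm radius about the crank axis. Origin: on its axis at its lower end, 222 mm above the bench with the handle up; its top is then at 280 mm. Arm and hub reach 224 mm, the knocker behind them 166 mm.
- knob_grip (a point): Point on the knob's axis where it is best gripped, 258 mm above the bench with the handle up (22 mm below the knob's top). Lower by as much as the handle is pressed.
- gate (a joint): Slide gate height, m: 0 = fully shut, blade resting on the rubber seal, 0.060 = fully raised. Starts raised by 35 to 58 mm. It stays where it is left; sliding it down takes about 9 to 10 N all the way; at the bottom the blade meets the rubber seal, which gives about 1 mm per 6 N.
- gate_tab: Flat steel tab on top of the gate's blade, on the suction pipe at the unit's right (205 mm to the unit's -y from the crank axis): 60 (unit's x) x 24 (y) x 8 mm. Origin: centre of its top face, 132 mm above the bench when shut, higher by the gate's opening. The gate's frame below is 110 mm high.
- mould_a: Bystander, to be left alone: bluish silicone mould on the extractor's rear left corner, 66 x 62 x 34 mm; origin under its middle.
- mould_b: Bystander, to be left alone: bluish silicone mould on the bench behind the pipe, 66 x 62 x 34 mm; origin under its middle.
- powder_jar: Bystander, to be left alone: white screw-lid jar left of the extractor, 80 mm across, 88 mm high; origin under its middle.
- screw_pot: Bystander, to be left alone: small white screw pot behind the pipe, 38 mm across, 48 mm high; origin under its middle.
- bur_block: Bystander, to be left alone: wooden block with burs in front of the pipe, 60 x 85 mm, 58 mm high over the burs; origin under its middle.
- plaster_model: Bystander, to be left alone: plaster tooth model left of the extractor, 62 x 60 x 39 mm; origin under its middle.
- wax_knife: Bystander, to be left alone: wax knife lying in front of the extractor, 170 mm long; origin under its middle.
- sieve: Bystander, to be left alone: small long-handled metal sieve lying at the extractor's front left, bowl 62 mm across, 175 mm long; origin under its middle.

How it is judged:
By the outcome, as a careful person would: the job done as asked, in the order asked, and still so for the second after the job is handed in, with the robot touching nothing.
It also fails if it takes over 72 s, if anything falls off the work surface, if the arm or the gripper's body presses on something with over 40 N, if the wrist force passes 120 N, or if a joint passes its speed limit or range.

### The arm

A 7-joint arm with a two-finger parallel gripper is mounted at the origin on the work surface. World frame = base frame: x ahead of the robot, y to its left, z up, the work surface at z = 0. Lengths are in m, angles in rad, forces in N, time in s.
With the tool pointing down it reaches from about 0.4 to 0.75 m from the base axis. Payload 19.5 kg.
Tool frame: the origin (TCP) lies midway between the tips of the shut fingers; the grasp point (between the pads) lies 19 mm behind it; z points along the fingers, y is the line along which they close (so a half turn about z gives the same grasp; the last joint's range is limited). The gripper opens to 85 mm and grips with 20 to 120 N. Pads are 22 mm wide; open, the fingers measure 114 mm over their backs; the gripper's body (76 mm by 85 mm) begins 54 mm behind the grasp point. The pads swing forward as they close: fully open they stand 13 mm farther back than shut.
Start: joints at [-1.308, 0.707, -0.028, 1.485, 0.022, 0.951, -0.075], TCP at [0.173, 0.548, 0.231] pointing down, gripper open.
Joint ranges: [-2.71, 2.71], [-0.32, 2.16], [-1.57, 1.52], [0, 2.45], [-1.46, 4.6], [0, 2.02], [-2.83, 2.83]. Speed limits (rad/s): [1.89, 1.89, 2.57, 2.57, 3.01, 3.01, 3.01].

### API

Orientations are given as a rotation vector (axis times angle).
In Python, from rig import * gives the robot as it stands.
- The arm moves only by the tool servo_tool, never from a script. Its argument "rows" is a list of rows, each an object of numbers: "x", "y", "z": the shift along the tool's x, y, z in mm; "wx", "wy", "wz": the turn, a rotation vector about the tool's x, y, z in rad; "claw": the opening, from -1 (shut) to 1 (fully open), so that 0 is half open. In form: [{"x": .., "y": .., "z": .., "wx": .., "wy": .., "wz": .., "claw": ..}, ...]. A call has 1 to 10 rows; each row is the pose to reach, as a shift and turn from the pose commanded when the call began, along the tool's axes at that moment; what a row does not reach only later rows make up. A row lasts 1/12 s, in which the tool goes at most 41.7 mm and 7.16 degrees, less where a joint would pass 70% of its speed; a pose out of reach is approached as far as the arm can. A call with a gripper value outside its range is refused whole. The fingers move at their own pace and stop on an object; "squeeze" is the grip in N (left out, the last holds). Time passes only in rows, so rows that repeat a pose let the fingers close. It gives the time, the measured TCP pose, the force, the opening and the grip force at its end, in the units of the state.
- get_state(): the state, without advancing time (a new reading comes with each control period).
- get_image(name): name is "scene" or "top" or "wrist"; returns a dict with "image" (420x560x3 uint8, red, green, blue), "vertical_fov" (degrees; the focal length in pixels is half the picture's height over the tangent of half this angle, whatever the lens; pixels are square), "cx", "cy" (the principal point, pixels), "rvec" (rotation vector, rad) and "tvec" (3), from world to camera coordinates, as OpenCV has them; the wrist camera has in their place "tool_from_camera" (4x4, takes a point from camera to tool coordinates, whose origin is the TCP and whose axes are the flange's). Camera axes: x right, y down, z forward; pixel columns grow to the right and rows downward; lengths in m; the calibration is good to about 2 mm. A picture is of the moment at which its call begins: read the wrist's pose just before it. There is no depth.
- job_done(): hands the job in; it is judged then, once.
The state is a dict: "t": time; "joint_positions": joint angles; "joint_vel": joint speeds; "effort": joint torques, N m; "eef_pos": TCP position; "orientation": TCP orientation; "force": force on the tool from outside, world axes, zero at the start; "wrist_torque": the same for the moment, N m; "grip_width": finger opening in m; "gripper_force": force on a finger pad.
Only numpy, scipy, OpenCV 4.12 (cv2) and the standard library are available. Lean on these libraries where they do the work, as an engineer would, in place of code of your own. Each camera call takes 0.05 s, during which the arm holds its last target. There are 200 camera calls.

## Working session

There is one attempt and no reset: what is moved stays moved. The work goes in short steps, Python scripts to look and compute and a tool call to move; the robot and the scene stay as the last step left them, time stands still between calls to the robot, and variables do not carry over. Pictures are saved under pics/ and viewed, at most 10 in all, crops included, and the job is handed in when it is done.

Besides the shell and the picture viewer there is one more tool, called after "Emit:" in YAML: its name, and indented under it one key for each argument. servo_tool: Moves the arm, as the interface text tells. Its arguments: {"type":"object","properties":{"rows":{"type":"array","items":{"type":"object","properties":{"x":{"type":"number"},"y":{"type":"number"},"z":{"type":"number"},"wx":{"type":"number"},"wy":{"type":"number"},"wz":{"type":"number"},"claw":{"type":"number"}}}},"squeeze":{"type":"number"}},"required":["rows"]}

```bash
ls; mkdir -p pics
python3 - <<'E'
from rig import *
import cv2, numpy as np
s=get_state(); print({k:np.round(v,3).tolist() for k,v in s.items()})
for n in("scene","top"):
    d=get_image(n); cv2.imwrite(f"pics/{n}0.png",d["image"][:,:,::-1]); print(n,d["vertical_fov"],d["cx"],d["cy"],d["rvec"],d["tvec"])
    np.savez(f"{n}.npz",**d)
E
```

```text
pics
{'t': 0.0, 'joint_positions': [-1.308, 0.707, -0.028, 1.485, 0.022, 0.951, -0.076], 'joint_vel': [-0.0, 0.002, -0.0, 0.001, -0.001, 0.0, 0.001], 'effort': [-0.0, -88.324, 1.235, -23.615, 0.017, 0.007, 0.0], 'eef_pos': [0.173, 0.548, 0.231], 'orientation': [-0.477, -3.105, 0.002], 'force': [-0.104, -0.565, -1.132], 'wrist_torque': [0.049, -0.003, -0.023], 'gripper_force': 0.0, 'grip_width': 0.085}
scene 48.349363039282494 277.69838310563057 209.46628422317727 [ 2.07225642  1.60623816 -0.48711112] [-0.22348752 -0.34546471  1.40744651]
top 48.73617225221085 289.1246584271547 204.8343855435853 [ 2.16306303 -2.10407151  0.18918212] [0.0544014  0.59247926 0.96360055]
```

View pics/scene0.png

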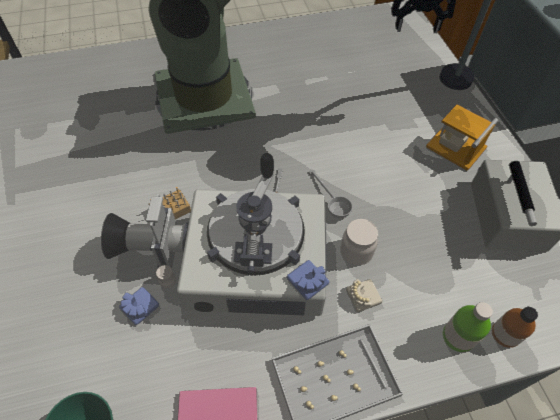

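View pics/top0.png

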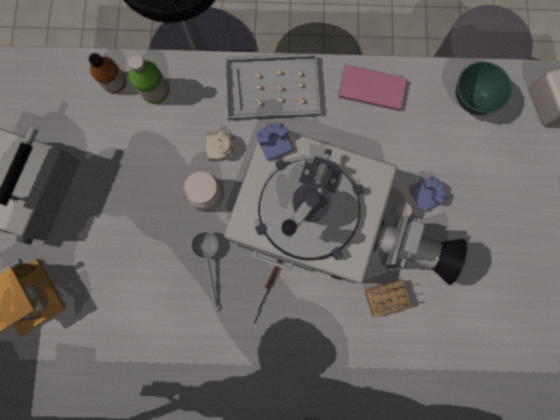

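The scene view shows the unit in the middle, with the knob near (267,162) and the gate tab near (156,208). The top view shows the knob at (289,228) and the tab near (390,235). I'll enlarge both views to get accurate pixels.

Run:
```python
import cv2
a=cv2.imread("pics/top0.png")[115:295,215:455]; b=cv2.imread("pics/scene0.png")[140:320,95:335]
for n,i in(("a",a),("b",b)): cv2.imwrite(f"pics/{n}1.png",cv2.resize(cv2.convertScaleAbs(i,alpha=1.5),None,fx=3.333,fy=3.333,interpolation=cv2.INTER_CUBIC))
```

```text
(no output)
```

View pics/a1.png

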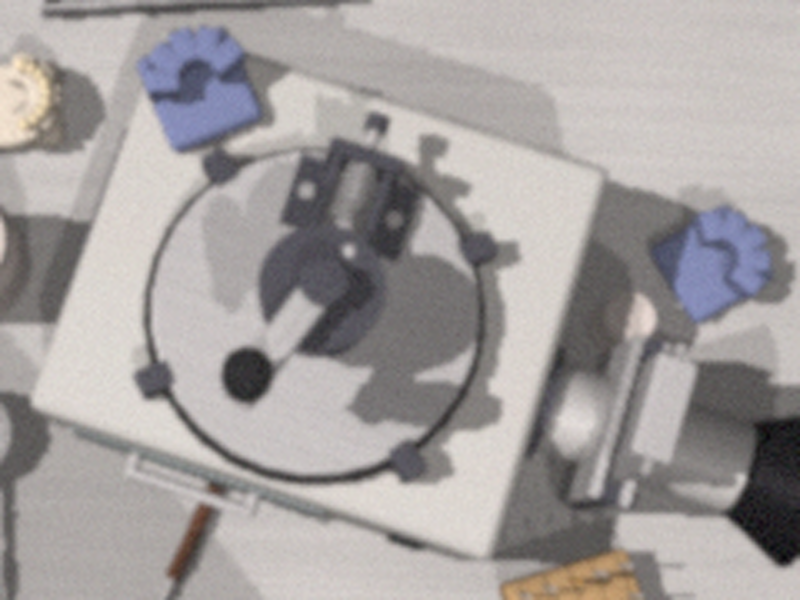

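View pics/b1.png

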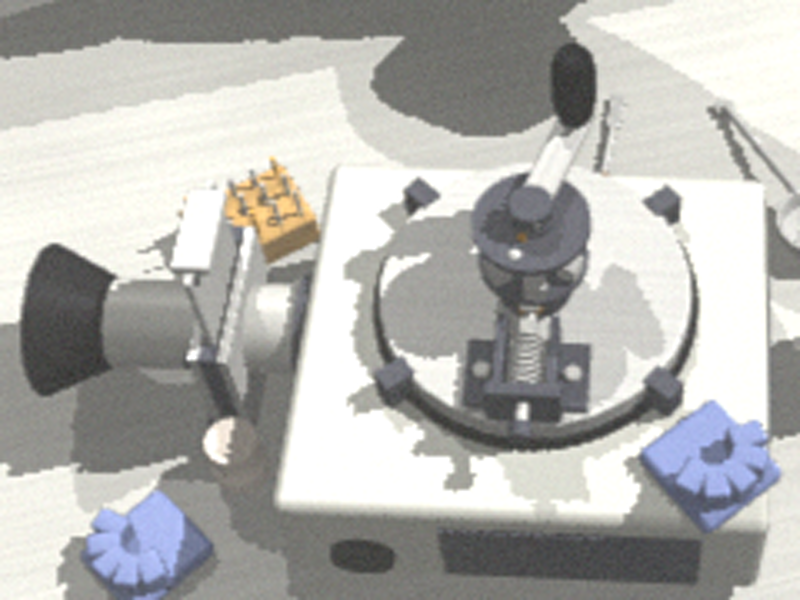

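Pixels in the enlarged views:

| Feature | Top crop | Scene crop |
|---|---|---|
| Cabinet corners | (605,175), (490,555), (37,405) | (333,168), (277,508), (766,183) |
| Knob top or centre | (247,374) | (573,85) |
| Tab corners | (655,350), (697,365), (668,465), (632,452) | (187,190), (224,192), (210,270), (173,265) |

Next I'll fit the unit's pose, the crank angle and the gate height to these.

```bash
cat > fit.py <<'E'
import numpy as np,cv2
from scipy.optimize import least_squares
def cam(n):
    d=np.load(n+".npz"); f=210/np.tan(np.radians(float(d["vertical_fov"]))/2)
    return lambda P: cv2.projectPoints(np.array(P,float),d["rvec"],d["tvec"],np.array([[f,0,d["cx"]],[0,f,d["cy"]],[0,0,1.]]),None)[0][:,0]
T,S=cam("top"),cam("scene")
def W(p,L):
    c,s=np.cos(p[2]),np.sin(p[2]); L=np.array(L,float)
    return np.c_[p[0]+c*L[:,0]-s*L[:,1],p[1]+s*L[:,0]+c*L[:,1],L[:,2]]
tab=lambda g,o:[[x,-.205+y,.132+g] for x,y in o]
c4=[(.03,.012),(.03,-.012),(-.03,-.012),(-.03,.012)]
cab=[[.15,-.15,.11],[-.11,-.15,.11],[-.11,.15,.11]]
kn=lambda a,z:[[-.07*np.cos(a),.07*np.sin(a),z]]
ta=np.array([(605,175),(490,555),(37,405),(247,374),(655,350),(697,365),(668,465),(632,452),(313,315)])/3.3333+[215,115]
sc=np.array([(277,508),(333,168),(766,183),(573,85),(210,270),(173,265),(187,190),(224,192)])/3.3333+[95,140]
def res(p):
    a=T(W(p,cab+kn(p[3],.28)+tab(p[4],c4)+[[0,0,.132]]))-ta
    b=S(W(p,cab+kn(p[3],.251)+tab(p[4],c4)))-sc
    return np.r_[a,b].ravel()
if __name__=="__main__":
    r=least_squares(res,[.6,0,-.3,0,.045],loss="soft_l1"); p=r.x
    print(p.round(4)); print(res(p).reshape(-1,2).round(1).tolist())
    print("knob",W(p,kn(p[3],.28)),"tab",W(p,tab(p[4],[(0,0)])))
E
python3 fit.py
```

```text
[ 0.5729  0.0318 -0.2941  0.2989  0.0479]
[[1.8, -3.2], [0.3, 2.3], [-5.0, 0.1], [-0.3, -1.1], [-0.2, -0.0], [-0.6, -0.6], [-0.5, -0.4], [-2.0, -0.6], [-0.4, -2.3], [-3.1, -0.7], [-1.4, -3.3], [-0.5, -3.1], [-1.0, -0.8], [-0.6, 0.0], [-1.4, 1.1], [0.1, -0.7], [0.5, -0.8]]
knob [[0.51489769 0.07096904 0.28      ]] tab [[ 0.51352326 -0.16434998  0.17994786]]
```

The fit puts the knob at (0.515, 0.071), the tab at (0.514, -0.164, 0.180) and the unit's yaw at -0.294 rad. The tool axes already line up with the unit. The tab and knob residuals are within about 2 px. The cabinet corners are off by up to 5 px, which rounded edges would explain. Next is the travel to the gate.

```bash
cat > to.py <<'E'
import sys,numpy as np
from rig import *
from scipy.spatial.transform import Rotation as R
s=get_state(); M=R.from_rotvec(s["orientation"]).as_matrix()
print("t",s["t"],"pos",np.round(s["eef_pos"],4),"F",np.round(s["force"],1),"Ftool",np.round(M.T@s["force"],1),"w",s["grip_width"],"\n",M.round(3))
for a in sys.argv[1:]:
    print(a,((np.array(eval(a))-s["eef_pos"])@M*1e3).round(1))
E
python3 to.py "(.35,.36,.33)" "(.42,.1,.36)" "(.45,-.08,.34)" "(.5135,-.1643,.23)" "(.5135,-.1643,.20)"
```

```text
t 0.1 pos [0.1725 0.5483 0.2309] F [-0.1  0.5  0.7] Ftool [ 0.2  0.5 -0.7] w 0.08554207123798309 
 [[-0.954  0.3   -0.   ]
 [ 0.3    0.954 -0.001]
 [-0.    -0.001 -1.   ]]
(.35,.36,.33) [-225.8 -126.4  -99. ]
(.42,.1,.36) [-370.6 -353.5 -128.8]
(.45,-.08,.34) [-453.3 -516.2 -108.6]
(.5135,-.1643,.23) [-539.1 -577.4    1.5]
(.5135,-.1643,.20) [-539.1 -577.4   31.5]
```

Emit:
servo_tool:
  rows:
    - {"x": -30,"y": -15,"z": -15,"claw": -1}
    - {"x": -60,"y": -32,"z": -30,"claw": -1}
    - {"x": -90,"y": -50,"z": -45,"claw": -1}
    - {"x": -120,"y": -68,"z": -60,"claw": -1}
    - {"x": -148,"y": -88,"z": -75,"claw": -1}
    - {"x": -175,"y": -108,"z": -90,"claw": -1}
    - {"x": -200,"y": -130,"z": -102,"claw": -1}
    - {"x": -222,"y": -155,"z": -112,"claw": -1}
    - {"x": -242,"y": -182,"z": -120,"claw": -1}
    - {"x": -262,"y": -210,"z": -125,"claw": -1}

```text
schema error: expected keys x, y, z, wx, wy, wz, claw
```

Emit:
servo_tool:
  rows:
    - {"x": -20,"y": -30,"claw": -1}
    - {"x": -40,"y": -60,"claw": -1}
    - {"x": -60,"y": -90,"claw": -1}
    - {"x": -80,"y": -120,"claw": -1}
    - {"x": -100,"y": -150,"claw": -1}
    - {"x": -120,"y": -180,"claw": -1}
    - {"x": -140,"y": -210,"claw": -1}
    - {"x": -160,"y": -240,"claw": -1}
    - {"x": -180,"y": -270,"z": 5,"claw": -1}
    - {"x": -200,"y": -300,"z": 10,"claw": -1}

```text
schema error: expected keys x, y, z, wx, wy, wz, claw
```

```bash
python3 to.py "(.5135,-.1643,.23)" "(.5135,-.1643,.19)"
```

```text
t 0.1 pos [0.1725 0.5483 0.2309] F [-0.1  0.5  0.7] Ftool [ 0.2  0.5 -0.7] w 0.08554207123798309 
 [[-0.954  0.3   -0.   ]
 [ 0.3    0.954 -0.001]
 [-0.    -0.001 -1.   ]]
(.5135,-.1643,.23) [-539.1 -577.4    1.5]
(.5135,-.1643,.19) [-539.1 -577.4   41.5]
```

All keys are required in every row.

Emit:
servo_tool:
  rows:
    - {"x": -30,"y": -15,"z": -15,"wx": 0,"wy": 0,"wz": 0,"claw": -1}
    - {"x": -60,"y": -32,"z": -30,"wx": 0,"wy": 0,"wz": 0,"claw": -1}
    - {"x": -90,"y": -50,"z": -45,"wx": 0,"wy": 0,"wz": 0,"claw": -1}
    - {"x": -120,"y": -68,"z": -60,"wx": 0,"wy": 0,"wz": 0,"claw": -1}
    - {"x": -148,"y": -88,"z": -75,"wx": 0,"wy": 0,"wz": 0,"claw": -1}
    - {"x": -175,"y": -108,"z": -90,"wx": 0,"wy": 0,"wz": 0,"claw": -1}
    - {"x": -200,"y": -130,"z": -102,"wx": 0,"wy": 0,"wz": 0,"claw": -1}
    - {"x": -222,"y": -155,"z": -112,"wx": 0,"wy": 0,"wz": 0,"claw": -1}
    - {"x": -242,"y": -182,"z": -120,"wx": 0,"wy": 0,"wz": 0,"claw": -1}
    - {"x": -262,"y": -210,"z": -125,"wx": 0,"wy": 0,"wz": 0,"claw": -1}

```text
t: 0.93
eef_pos: [0.3598, 0.2681, 0.3568]
orientation: [0.477, 3.105, 0.0]
force: [1.0, -0.9, 0.0]
grip_width: 0.0003
gripper_force: 0.0
```

Emit:
servo_tool:
  rows:
    - {"x": -20,"y": -30,"z": 0,"wx": 0,"wy": 0,"wz": 0,"claw": -1}
    - {"x": -40,"y": -60,"z": 0,"wx": 0,"wy": 0,"wz": 0,"claw": -1}
    - {"x": -60,"y": -90,"z": 0,"wx": 0,"wy": 0,"wz": 0,"claw": -1}
    - {"x": -80,"y": -120,"z": 0,"wx": 0,"wy": 0,"wz": 0,"claw": -1}
    - {"x": -100,"y": -150,"z": 0,"wx": 0,"wy": 0,"wz": 0,"claw": -1}
    - {"x": -120,"y": -180,"z": 0,"wx": 0,"wy": 0,"wz": 0,"claw": -1}
    - {"x": -140,"y": -210,"z": 0,"wx": 0,"wy": 0,"wz": 0,"claw": -1}
    - {"x": -160,"y": -240,"z": 0,"wx": 0,"wy": 0,"wz": 0,"claw": -1}
    - {"x": -180,"y": -270,"z": 5,"wx": 0,"wy": 0,"wz": 0,"claw": -1}
    - {"x": -200,"y": -300,"z": 10,"wx": 0,"wy": 0,"wz": 0,"claw": -1}

```text
t: 1.77
eef_pos: [0.4603, -0.0785, 0.3462]
orientation: [0.477, 3.105, -0.0]
force: [0.7, 1.0, -0.8]
grip_width: -0.0001
gripper_force: 0.0
```

```bash
python3 to.py "(.5135,-.1643,.23)" "(.5135,-.1643,.19)"
```

```text
t 1.7667 pos [ 0.4603 -0.0785  0.3462] F [ 0.7  1.  -0.8] Ftool [-0.3  1.1  0.8] w -7.385060216470392e-05 
 [[-0.954  0.3    0.   ]
 [ 0.3    0.954 -0.   ]
 [-0.    -0.    -1.   ]]
(.5135,-.1643,.23) [-76.5 -65.9 116.2]
(.5135,-.1643,.19) [-76.4 -65.9 156.2]
```

Emit:
servo_tool:
  rows:
    - {"x": -25,"y": -22,"z": 15,"wx": 0,"wy": 0,"wz": 0,"claw": -1}
    - {"x": -50,"y": -44,"z": 35,"wx": 0,"wy": 0,"wz": 0,"claw": -1}
    - {"x": -76,"y": -66,"z": 60,"wx": 0,"wy": 0,"wz": 0,"claw": -1}
    - {"x": -76,"y": -66,"z": 90,"wx": 0,"wy": 0,"wz": 0,"claw": -1}
    - {"x": -76,"y": -66,"z": 120,"wx": 0,"wy": 0,"wz": 0,"claw": -1}
    - {"x": -76,"y": -66,"z": 145,"wx": 0,"wy": 0,"wz": 0,"claw": -1}
    - {"x": -76,"y": -66,"z": 153,"wx": 0,"wy": 0,"wz": 0,"claw": -1}
    - {"x": -76,"y": -66,"z": 156,"wx": 0,"wy": 0,"wz": 0,"claw": -1}

```text
t: 2.43
eef_pos: [0.5124, -0.1623, 0.1893]
orientation: [-0.476, -3.103, -0.0]
force: [-0.4, 0.1, -0.2]
grip_width: 0.0001
gripper_force: 0.0
```

```bash
python3 to.py
python3 - <<'E'
from rig import *
import cv2,numpy as np
o=[]
for n,(r,c) in {"top":(150,330),"scene":(150,80)}.items():
    o.append(cv2.resize(get_image(n)["image"][r:r+150,c:c+120,::-1],None,fx=3.3,fy=3.3,interpolation=2))
cv2.imwrite("pics/tab.png",np.hstack(o))
E
```

```text
t 2.4333 pos [ 0.5124 -0.1623  0.1893] F [-0.4  0.1 -0.2] Ftool [0.4 0.  0.2] w 8.344313704217769e-05 
 [[-0.954  0.3   -0.002]
 [ 0.3    0.954  0.   ]
 [ 0.002 -0.    -1.   ]]
```

View pics/tab.png

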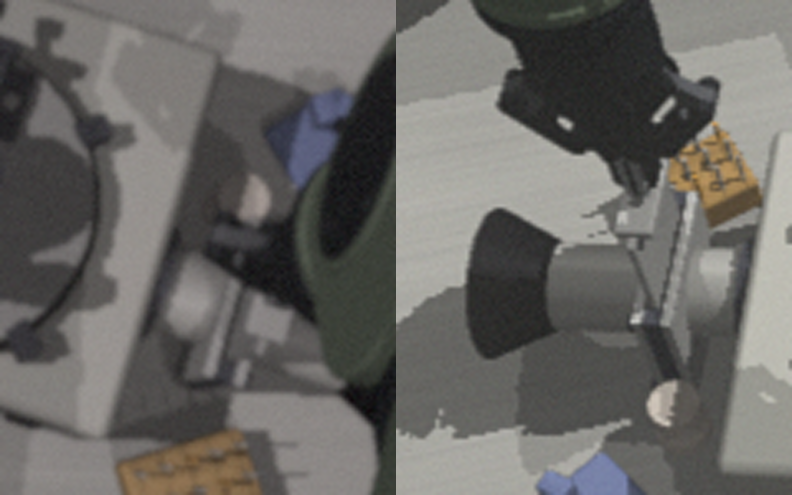

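The closed fingertips stand just above the tab, at about (640,195) in the right-hand crop. Next I press down.

Emit:
servo_tool:
  rows:
    - {"x": -1,"y": -1,"z": 4,"wx": 0,"wy": 0,"wz": 0,"claw": -1}
    - {"x": -1,"y": -1,"z": 8,"wx": 0,"wy": 0,"wz": 0,"claw": -1}
    - {"x": -1,"y": -1,"z": 12,"wx": 0,"wy": 0,"wz": 0,"claw": -1}
    - {"x": -1,"y": -1,"z": 16,"wx": 0,"wy": 0,"wz": 0,"claw": -1}
    - {"x": -1,"y": -1,"z": 20,"wx": 0,"wy": 0,"wz": 0,"claw": -1}

```text
t: 2.95
eef_pos: [0.5142, -0.1641, 0.1711]
orientation: [0.477, 3.103, -0.001]
force: [0.7, -0.9, 8.5]
grip_width: -0.0001
gripper_force: 4.4
```

Emit:
servo_tool:
  rows:
    - {"x": 0,"y": 0,"z": 4,"wx": 0,"wy": 0,"wz": 0,"claw": -1}
    - {"x": 0,"y": 0,"z": 8,"wx": 0,"wy": 0,"wz": 0,"claw": -1}
    - {"x": 0,"y": 0,"z": 12,"wx": 0,"wy": 0,"wz": 0,"claw": -1}
    - {"x": 0,"y": 0,"z": 16,"wx": 0,"wy": 0,"wz": 0,"claw": -1}
    - {"x": 0,"y": 0,"z": 20,"wx": 0,"wy": 0,"wz": 0,"claw": -1}
    - {"x": 0,"y": 0,"z": 24,"wx": 0,"wy": 0,"wz": 0,"claw": -1}
    - {"x": 0,"y": 0,"z": 28,"wx": 0,"wy": 0,"wz": 0,"claw": -1}
    - {"x": 0,"y": 0,"z": 31,"wx": 0,"wy": 0,"wz": 0,"claw": -1}
    - {"x": 0,"y": 0,"z": 33,"wx": 0,"wy": 0,"wz": 0,"claw": -1}
    - {"x": 0,"y": 0,"z": 34,"wx": 0,"wy": 0,"wz": 0,"claw": -1}

```text
t: 3.78
eef_pos: [0.5142, -0.164, 0.1369]
orientation: [0.477, 3.103, -0.001]
force: [-0.7, -1.3, 8.3]
grip_width: 0.0
gripper_force: 4.2
```

Emit:
servo_tool:
  rows:
    - {"x": 0,"y": 0,"z": 1,"wx": 0,"wy": 0,"wz": 0,"claw": -1}
    - {"x": 0,"y": 0,"z": 2,"wx": 0,"wy": 0,"wz": 0,"claw": -1}
    - {"x": 0,"y": 0,"z": 2,"wx": 0,"wy": 0,"wz": 0,"claw": -1}

```text
t: 4.03
eef_pos: [0.5142, -0.164, 0.135]
orientation: [0.477, 3.103, -0.001]
force: [0.8, -1.0, 2.9]
grip_width: -0.0002
gripper_force: 1.6
```

Emit:
servo_tool:
  rows:
    - {"x": 0,"y": 0,"z": 1,"wx": 0,"wy": 0,"wz": 0,"claw": -1}
    - {"x": 0,"y": 0,"z": 2,"wx": 0,"wy": 0,"wz": 0,"claw": -1}

```text
t: 4.2
eef_pos: [0.5142, -0.1641, 0.1331]
orientation: [0.477, 3.103, -0.001]
force: [0.1, -1.0, 7.9]
grip_width: 0.0003
gripper_force: 4.2
```

Emit:
servo_tool:
  rows:
    - {"x": 0,"y": 0,"z": 1,"wx": 0,"wy": 0,"wz": 0,"claw": -1}

```text
t: 4.28
eef_pos: [0.5142, -0.164, 0.1321]
orientation: [0.477, 3.103, -0.001]
force: [-0.5, -0.9, 8.5]
grip_width: -0.0001
gripper_force: 4.2
```

Emit:
servo_tool:
  rows:
    - {"x": 0,"y": 0,"z": 1,"wx": 0,"wy": 0,"wz": 0,"claw": -1}

```text
t: 4.37
eef_pos: [0.5142, -0.164, 0.1312]
orientation: [0.477, 3.103, -0.001]
force: [-1.3, -1.0, 13.5]
grip_width: 0.0
gripper_force: 6.8
```

Emit:
servo_tool:
  rows:
    - {"x": 0,"y": 0,"z": 0.5,"wx": 0,"wy": 0,"wz": 0,"claw": -1}
    - {"x": 0,"y": 0,"z": 0.5,"wx": 0,"wy": 0,"wz": 0,"claw": -1}

```text
t: 4.53
eef_pos: [0.5142, -0.1641, 0.1308]
orientation: [0.477, 3.103, -0.001]
force: [-0.3, 0.4, 10.6]
grip_width: -0.0004
gripper_force: 5.1
```

The force rose at 0.132 and reads 10.6 N at rest about 1 mm into the seal, so the gate is shut. I'll retract, open the gripper and move above the knob.

Emit:
servo_tool:
  rows:
    - {"x": 0,"y": 0,"z": -5,"wx": 0,"wy": 0,"wz": 0,"claw": -1}
    - {"x": 0,"y": 0,"z": -30,"wx": 0,"wy": 0,"wz": 0,"claw": -1}
    - {"x": 0,"y": 0,"z": -65,"wx": 0,"wy": 0,"wz": 0,"claw": 0}
    - {"x": 0,"y": 0,"z": -105,"wx": 0,"wy": 0,"wz": 0,"claw": 1}
    - {"x": 0,"y": 0,"z": -145,"wx": 0,"wy": 0,"wz": 0,"claw": 1}
    - {"x": 5,"y": 20,"z": -180,"wx": 0,"wy": 0,"wz": 0,"claw": 1}
    - {"x": 15,"y": 50,"z": -200,"wx": 0,"wy": 0,"wz": 0,"claw": 1}
    - {"x": 25,"y": 85,"z": -205,"wx": 0,"wy": 0,"wz": 0,"claw": 1}
    - {"x": 36,"y": 120,"z": -205,"wx": 0,"wy": 0,"wz": 0,"claw": 1}
    - {"x": 48,"y": 155,"z": -205,"wx": 0,"wy": 0,"wz": 0,"claw": 1}

```text
t: 5.37
eef_pos: [0.5141, 0.0002, 0.3358]
orientation: [0.477, 3.104, 0.0]
force: [1.4, 0.4, 0.9]
grip_width: 0.0849
gripper_force: 0.0
```

Emit:
servo_tool:
  rows:
    - {"x": 8,"y": 25,"z": 0,"wx": 0,"wy": 0,"wz": 0,"claw": 1}
    - {"x": 15,"y": 48,"z": 0,"wx": 0,"wy": 0,"wz": 0,"claw": 1}
    - {"x": 20,"y": 65,"z": 0,"wx": 0,"wy": 0,"wz": 0,"claw": 1}
    - {"x": 22,"y": 69,"z": 0,"wx": 0,"wy": 0,"wz": 0,"claw": 1}
    - {"x": 22,"y": 69,"z": 0,"wx": 0,"wy": 0,"wz": 0,"claw": 1}

```text
t: 5.78
eef_pos: [0.5138, 0.072, 0.3351]
orientation: [0.474, 3.105, 0.0]
force: [-0.2, -0.5, -0.4]
grip_width: 0.0856
gripper_force: 0.0
```

```bash
python3 to.py "(.515,.071,.236)"
python3 - <<'E'
from rig import *
import cv2,numpy as np
from scipy.spatial.transform import Rotation as R
s=get_state(); d=get_image("wrist"); np.savez("wrist.npz",pos=s["eef_pos"],ori=s["orientation"],**d)
cv2.imwrite("pics/wrist.png",d["image"][:,:,::-1])
# where the expected knob top & crank axis project
M=np.eye(4);M[:3,:3]=R.from_rotvec(s["orientation"]).as_matrix();M[:3,3]=s["eef_pos"]
C=np.linalg.inv(M@d["tool_from_camera"]); f=210/np.tan(np.radians(d["vertical_fov"])/2)
for P in([.515,.071,.28],[.5729,.0318,.222]):
    c=C@np.r_[P,1]; print(c[:2]/c[2]*f+[d["cx"],d["cy"]],c[2],f/c[2])
E
```

```text
t 5.7833 pos [0.5138 0.072  0.3351] F [-0.2 -0.5 -0.4] Ftool [ 0.  -0.5  0.4] w 0.08558182922309236 
 [[-0.954  0.298  0.   ]
 [ 0.298  0.954  0.   ]
 [-0.     0.    -1.   ]]
(.515,.071,.236) [-1.4 -0.6 99.1]
[275.46664021 226.54587259] 0.21232332695045247 1373.3449803188828
[255.25210873 268.70043214] 0.28749157917370927 1014.2668390847765
```

View pics/wrist.png

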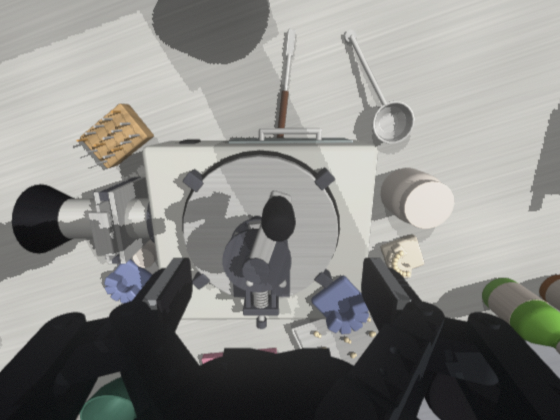

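The wrist view shows the knob at about (278,218), against a predicted (275,226), so the grasp point agrees to a few mm. The filter cover's rim spans 183 to 340 across, with its top edge at 152. I'll refine the crank centre from the rim in all three views.

```bash
cat > fit2.py <<'E'
from fit import *
from scipy.spatial.transform import Rotation as R
d=np.load("wrist.npz"); M=np.eye(4);M[:3,:3]=R.from_rotvec(d["ori"]).as_matrix();M[:3,3]=d["pos"]
C=np.linalg.inv(M@d["tool_from_camera"]); f=210/np.tan(np.radians(float(d["vertical_fov"]))/2)
Wr=lambda P:(lambda c:c[:2].T/c[2][:,None]*f+[d["cx"],d["cy"]])(C@np.c_[P,np.ones(len(P))].T)
t=np.linspace(0,2*np.pi,361)
def ext(F,x,y,z=.132,r=.1): q=F(np.c_[x+r*np.cos(t),y+r*np.sin(t),z+0*t]); return np.r_[q.min(0),q.max(0)]
A=np.array([146,148,484,480])/3.3333+[215,115,215,115]
B=np.array([376,697])/3.3333+95
def r2(p): 
    w=ext(Wr,p[0],p[1]); return np.r_[ext(T,*p)-A,ext(S,*p)[[0,2]]-B,w[:3]-[182.5,152,340.5]]
r=least_squares(r2,[.573,.032]); print(r.x.round(4),r2(r.x).round(1))
k=least_squares(lambda p:np.r_[(T([[*p,.28]])[0]-ta[3]),(S([[*p,.251]])[0]-sc[3]),Wr([[*p,.251]])[0]-[278,218]],[.515,.071])
print("knob",k.x.round(4),k.fun.round(1),"radius",np.hypot(*(k.x-r.x)))
print("cab wrist",Wr(W([*r.x,-.294],cab)).round(1).tolist())
E
python3 fit2.py
```

```text
[0.5706 0.0334] [-0.9  0.7 -2.7 -0.6  0.6 -1.3 -0.3  0.6 -1.4]
knob [0.5178 0.0717] [-0.7 -2.9 -0.3  0.3 -0.6 -1.4] radius 0.06522489574119401
cab wrist [[164.1, 319.6], [138.6, 143.4], [380.7, 141.3]]
```

Emit:
servo_tool:
  rows:
    - {"x": -1,"y": -1,"z": 20,"wx": 0,"wy": 0,"wz": 0,"claw": 1}
    - {"x": -1,"y": -1,"z": 40,"wx": 0,"wy": 0,"wz": 0,"claw": 1}
    - {"x": -1,"y": -1,"z": 60,"wx": 0,"wy": 0,"wz": 0,"claw": 1}
    - {"x": -1,"y": -1,"z": 78,"wx": 0,"wy": 0,"wz": 0,"claw": 1}
    - {"x": -1,"y": -1,"z": 92,"wx": 0,"wy": 0,"wz": 0,"claw": 1}
    - {"x": -1,"y": -1,"z": 98,"wx": 0,"wy": 0,"wz": 0,"claw": 1}
    - {"x": -1,"y": -1,"z": 98,"wx": 0,"wy": 0,"wz": 0,"claw": 0}
    - {"x": -1,"y": -1,"z": 98,"wx": 0,"wy": 0,"wz": 0,"claw": -0.3}
  squeeze: 20

```text
t: 6.5
eef_pos: [0.5149, 0.069, 0.2374]
orientation: [0.478, 3.104, -0.0]
force: [1.8, 0.8, 0.4]
grip_width: 0.0639
gripper_force: 0.0
```

Emit:
servo_tool:
  rows:
    - {"x": 0,"y": 0,"z": 0,"wx": 0,"wy": 0,"wz": 0,"claw": -0.6}
    - {"x": 0,"y": 0,"z": 0,"wx": 0,"wy": 0,"wz": 0,"claw": -1}
    - {"x": 0,"y": 0,"z": 0,"wx": 0,"wy": 0,"wz": 0,"claw": -1}
    - {"x": 0,"y": 0,"z": 0,"wx": 0,"wy": 0,"wz": 0,"claw": -1}
  squeeze: 20

```text
t: 6.83
eef_pos: [0.5148, 0.0697, 0.2374]
orientation: [0.477, 3.104, 0.0]
force: [0.7, 0.1, 6.1]
grip_width: 0.0256
gripper_force: 22.6
```

```bash
python3 to.py
```

```text
t 6.8333 pos [0.5148 0.0697 0.2374] F [0.7 0.1 6.1] Ftool [-0.7  0.3 -6.1] w 0.02561064104158576 
 [[-0.954  0.3    0.001]
 [ 0.3    0.954  0.   ]
 [-0.001  0.    -1.   ]]
```

Emit:
servo_tool:
  rows:
    - {"x": -2.1,"y": 6.6,"z": -1,"wx": 0,"wy": 0,"wz": 0,"claw": -1}
    - {"x": -5.8,"y": 14.8,"z": -1,"wx": 0,"wy": 0,"wz": 0,"claw": -1}
    - {"x": -10.6,"y": 22.6,"z": -1,"wx": 0,"wy": 0,"wz": 0,"claw": -1}
    - {"x": -16.4,"y": 29.6,"z": -1,"wx": 0,"wy": 0,"wz": 0,"claw": -1}
    - {"x": -23,"y": 35.9,"z": -1,"wx": 0,"wy": 0,"wz": 0,"claw": -1}
    - {"x": -29.8,"y": 40.8,"z": -1,"wx": 0,"wy": 0,"wz": 0,"claw": -1}
    - {"x": -35.8,"y": 44.3,"z": -1,"wx": 0,"wy": 0,"wz": 0,"claw": -1}
    - {"x": -42.2,"y": 47.1,"z": -1,"wx": 0,"wy": 0,"wz": 0,"claw": -1}
    - {"x": -42.2,"y": 47.1,"z": -1,"wx": 0,"wy": 0,"wz": 0,"claw": -1}

```text
t: 7.58
eef_pos: [0.5704, 0.1017, 0.2375]
orientation: [0.478, 3.104, -0.003]
force: [1.0, -6.4, -0.9]
grip_width: 0.0255
gripper_force: 23.2
```

```bash
python3 to.py "(.5148,.0697,.2374)"
```

```text
t 7.5833 pos [0.5704 0.1017 0.2375] F [ 1.  -6.4 -0.9] Ftool [-2.9 -5.8  1. ] w 0.025536507245251246 
 [[-0.954  0.301  0.   ]
 [ 0.301  0.954 -0.002]
 [-0.001 -0.001 -1.   ]]
(.5148,.0697,.2374) [ 43.4 -47.2   0.1]
```

Emit:
servo_tool:
  rows:
    - {"x": -8.7,"y": 2.8,"z": 0,"wx": 0,"wy": 0,"wz": 0,"claw": -1}
    - {"x": -17.7,"y": 4.4,"z": 0,"wx": 0,"wy": 0,"wz": 0,"claw": -1}
    - {"x": -27.4,"y": 4.8,"z": 0,"wx": 0,"wy": 0,"wz": 0,"claw": -1}
    - {"x": -27.4,"y": 4.8,"z": 0,"wx": 0,"wy": 0,"wz": 0,"claw": -1}

```text
t: 7.92
eef_pos: [0.598, 0.0974, 0.2375]
orientation: [0.479, 3.105, -0.003]
force: [-2.9, -8.1, 2.0]
grip_width: 0.0255
gripper_force: 23.3
```

Emit:
servo_tool:
  rows:
    - {"x": -10.5,"y": -1.1,"z": 0,"wx": 0,"wy": 0,"wz": 0,"claw": -1}
    - {"x": -20.6,"y": -3.8,"z": 0,"wx": 0,"wy": 0,"wz": 0,"claw": -1}
    - {"x": -30.3,"y": -7.9,"z": 0,"wx": 0,"wy": 0,"wz": 0,"claw": -1}
    - {"x": -39.2,"y": -13.4,"z": 0,"wx": 0,"wy": 0,"wz": 0,"claw": -1}
    - {"x": -47.2,"y": -20.2,"z": 0,"wx": 0,"wy": 0,"wz": 0,"claw": -1}
    - {"x": -54.1,"y": -28.1,"z": 0,"wx": 0,"wy": 0,"wz": 0,"claw": -1}
    - {"x": -59.7,"y": -37,"z": 0,"wx": 0,"wy": 0,"wz": 0,"claw": -1}
    - {"x": -59.7,"y": -37,"z": 0,"wx": 0,"wy": 0,"wz": 0,"claw": -1}

```text
t: 8.58
eef_pos: [0.6426, 0.0435, 0.2375]
orientation: [-0.479, -3.103, 0.002]
force: [-5.5, -1.1, -0.1]
grip_width: 0.0257
gripper_force: 23.2
```

```bash
python3 to.py "(.5148,.0697,.2374)"
```

```text
t 8.5833 pos [0.6426 0.0435 0.2375] F [-5.5 -1.1 -0.1] Ftool [ 4.9 -2.7  0.1] w 0.025725001293772008 
 [[-0.953  0.302 -0.002]
 [ 0.302  0.953 -0.001]
 [ 0.001 -0.002 -1.   ]]
(.5148,.0697,.2374) [129.8 -13.6   0.3]
```

The free-turn forces are small, at most about 9 N. They move the centre to about (0.573, 0.032), which agrees with the first fit. I'll firm up the grip and start pressing by feel.

Emit:
servo_tool:
  rows:
    - {"x": 0.5,"y": -0.7,"z": 0,"wx": 0,"wy": 0,"wz": 0,"claw": -1}
    - {"x": 0.5,"y": -0.7,"z": 0,"wx": 0,"wy": 0,"wz": 0,"claw": -1}
    - {"x": 0.5,"y": -0.7,"z": 0,"wx": 0,"wy": 0,"wz": 0,"claw": -1}
  squeeze: 80

```text
t: 8.83
eef_pos: [0.6421, 0.0454, 0.2378]
orientation: [0.476, 3.105, 0.0]
force: [1.8, 0.4, -1.9]
grip_width: 0.0245
gripper_force: 78.5
```

Emit:
servo_tool:
  rows:
    - {"x": 0,"y": 0,"z": 1,"wx": 0,"wy": 0,"wz": 0,"claw": -1}
    - {"x": 0,"y": 0,"z": 1,"wx": 0,"wy": 0,"wz": 0,"claw": -1}

```text
t: 9.0
eef_pos: [0.6422, 0.0452, 0.2371]
orientation: [0.476, 3.104, 0.001]
force: [1.1, 0.3, 5.3]
grip_width: 0.0243
gripper_force: 78.6
```

Emit:
servo_tool:
  rows:
    - {"x": 0,"y": 0,"z": 1,"wx": 0,"wy": 0,"wz": 0,"claw": -1}
    - {"x": 0,"y": 0,"z": 1,"wx": 0,"wy": 0,"wz": 0,"claw": -1}

```text
t: 9.17
eef_pos: [0.6422, 0.0451, 0.2362]
orientation: [0.476, 3.104, 0.001]
force: [1.4, 1.0, 6.4]
grip_width: 0.0245
gripper_force: 78.6
```

Emit:
servo_tool:
  rows:
    - {"x": 0,"y": 0,"z": 1,"wx": 0,"wy": 0,"wz": 0,"claw": -1}
    - {"x": 0,"y": 0,"z": 2,"wx": 0,"wy": 0,"wz": 0,"claw": -1}

```text
t: 9.33
eef_pos: [0.6422, 0.0451, 0.2344]
orientation: [0.476, 3.104, 0.001]
force: [0.9, 1.0, 7.1]
grip_width: 0.0245
gripper_force: 78.6
```

Emit:
servo_tool:
  rows:
    - {"x": 0,"y": 0,"z": 1,"wx": 0,"wy": 0,"wz": 0,"claw": -1}
    - {"x": 0,"y": 0,"z": 1,"wx": 0,"wy": 0,"wz": 0,"claw": -1}

```text
t: 9.5
eef_pos: [0.6422, 0.0451, 0.2333]
orientation: [0.476, 3.104, 0.001]
force: [1.1, 0.6, 7.6]
grip_width: 0.0241
gripper_force: 78.6
```

Emit:
servo_tool:
  rows:
    - {"x": 0,"y": 0,"z": 1.5,"wx": 0,"wy": 0,"wz": 0,"claw": -1}
    - {"x": 0,"y": 0,"z": 1.5,"wx": 0,"wy": 0,"wz": 0,"claw": -1}

```text
t: 9.67
eef_pos: [0.6422, 0.0451, 0.2318]
orientation: [0.476, 3.104, 0.001]
force: [0.2, 0.0, 8.5]
grip_width: 0.0241
gripper_force: 78.7
```

Emit:
servo_tool:
  rows:
    - {"x": 0,"y": 0,"z": 1.5,"wx": 0,"wy": 0,"wz": 0,"claw": -1}
    - {"x": 0,"y": 0,"z": 1.5,"wx": 0,"wy": 0,"wz": 0,"claw": -1}

```text
t: 9.83
eef_pos: [0.6423, 0.045, 0.2304]
orientation: [0.476, 3.104, 0.001]
force: [0.4, 1.8, 9.0]
grip_width: 0.0244
gripper_force: 78.8
```

Emit:
servo_tool:
  rows:
    - {"x": 0,"y": 0,"z": 1.5,"wx": 0,"wy": 0,"wz": 0,"claw": -1}
    - {"x": 0,"y": 0,"z": 1.5,"wx": 0,"wy": 0,"wz": 0,"claw": -1}

```text
t: 10.0
eef_pos: [0.6423, 0.045, 0.229]
orientation: [0.476, 3.104, 0.001]
force: [0.6, -0.6, 9.6]
grip_width: 0.0243
gripper_force: 78.8
```

Emit:
servo_tool:
  rows:
    - {"x": 0,"y": 0,"z": 1.5,"wx": 0,"wy": 0,"wz": 0,"claw": -1}
    - {"x": 0,"y": 0,"z": 1.5,"wx": 0,"wy": 0,"wz": 0,"claw": -1}

```text
t: 10.17
eef_pos: [0.6423, 0.045, 0.2275]
orientation: [0.476, 3.104, 0.001]
force: [0.2, -0.3, 10.1]
grip_width: 0.0243
gripper_force: 78.9
```

Emit:
servo_tool:
  rows:
    - {"x": 0,"y": 0,"z": 1.5,"wx": 0,"wy": 0,"wz": 0,"claw": -1}
    - {"x": 0,"y": 0,"z": 1.5,"wx": 0,"wy": 0,"wz": 0,"claw": -1}

```text
t: 10.33
eef_pos: [0.6423, 0.045, 0.2261]
orientation: [0.476, 3.103, 0.001]
force: [-0.2, 0.6, 12.3]
grip_width: 0.0243
gripper_force: 79.1
```

Emit:
servo_tool:
  rows:
    - {"x": 0,"y": 0,"z": 1.5,"wx": 0,"wy": 0,"wz": 0,"claw": -1}
    - {"x": 0,"y": 0,"z": 1.5,"wx": 0,"wy": 0,"wz": 0,"claw": -1}

```text
t: 10.5
eef_pos: [0.6423, 0.0452, 0.2249]
orientation: [0.476, 3.103, 0.001]
force: [-1.0, 1.2, 15.6]
grip_width: 0.0243
gripper_force: 79.6
```

There is contact at about 11 mm of push. A small clockwise turn will show whether it's a dog or the seat.

Emit:
servo_tool:
  rows:
    - {"x": -3,"y": -6.3,"z": 0,"wx": 0,"wy": 0,"wz": 0,"claw": -1}
    - {"x": -5.3,"y": -12.9,"z": 0,"wx": 0,"wy": 0,"wz": 0,"claw": -1}
    - {"x": -7,"y": -19.7,"z": 0,"wx": 0,"wy": 0,"wz": 0,"claw": -1}

```text
t: 10.75
eef_pos: [0.6434, 0.0246, 0.2257]
orientation: [0.475, 3.102, 0.003]
force: [-3.6, 4.9, 25.3]
grip_width: 0.0244
gripper_force: 80.4
```

```bash
python3 to.py
```

```text
t 10.75 pos [0.6434 0.0246 0.2257] F [-3.6  4.9 25.3] Ftool [  4.8   3.6 -25.3] w 0.02436911209608904 
 [[-0.954  0.299  0.003]
 [ 0.299  0.954  0.001]
 [-0.003  0.002 -1.   ]]
```

Emit:
servo_tool:
  rows:
    - {"x": 0,"y": 0,"z": -1.5,"wx": 0,"wy": 0,"wz": 0,"claw": -1}
    - {"x": 0,"y": 0,"z": -1.5,"wx": 0,"wy": 0,"wz": 0,"claw": -1}

```text
t: 10.92
eef_pos: [0.6432, 0.0237, 0.2268]
orientation: [0.477, 3.103, 0.001]
force: [-0.8, 0.6, 14.1]
grip_width: 0.0242
gripper_force: 80.1
```

```bash
python3 to.py "(.5732,.0317,.2257)"
```

```text
t 10.9167 pos [0.6432 0.0237 0.2268] F [-0.8  0.6 14.1] Ftool [  0.9   0.4 -14.1] w 0.024188392150761146 
 [[-0.954  0.3    0.003]
 [ 0.3    0.954  0.   ]
 [-0.002  0.001 -1.   ]]
(.5732,.0317,.2257) [ 69.1 -13.4   0.9]
```

Emit:
servo_tool:
  rows:
    - {"x": -1.2,"y": -9,"z": 0,"wx": 0,"wy": 0,"wz": 0,"claw": -1}
    - {"x": -1.1,"y": -18.1,"z": 0,"wx": 0,"wy": 0,"wz": 0,"claw": -1}

```text
t: 11.08
eef_pos: [0.6392, 0.0069, 0.227]
orientation: [0.475, 3.102, 0.002]
force: [-0.9, 2.9, 20.2]
grip_width: 0.0242
gripper_force: 80.1
```

Emit:
servo_tool:
  rows:
    - {"x": 1.2,"y": -9,"z": 0,"wx": 0,"wy": 0,"wz": 0,"claw": -1}
    - {"x": 3.5,"y": -17.8,"z": 0,"wx": 0,"wy": 0,"wz": 0,"claw": -1}
    - {"x": 7,"y": -26.2,"z": 0,"wx": 0,"wy": 0,"wz": 0,"claw": -1}

```text
t: 11.33
eef_pos: [0.6242, -0.0168, 0.2264]
orientation: [0.476, 3.103, 0.001]
force: [-1.1, 0.8, 11.4]
grip_width: 0.0244
gripper_force: 79.9
```

```bash
python3 to.py "(.5732,.0317,.2257)"
```

```text
t 11.3333 pos [ 0.6242 -0.0168  0.2264] F [-1.1  0.8 11.4] Ftool [  1.2   0.4 -11.4] w 0.02436533470825247 
 [[-0.954  0.3    0.003]
 [ 0.3    0.954  0.   ]
 [-0.002  0.001 -1.   ]]
(.5732,.0317,.2257) [63.2 31.   0.6]
```

The contact force has gone, so that was a dog top at about 10.5 mm. The pins are now between dogs and can go about 8 mm deeper.

Emit:
servo_tool:
  rows:
    - {"x": 0,"y": 0,"z": 1,"wx": 0,"wy": 0,"wz": 0,"claw": -1}
    - {"x": 0,"y": 0,"z": 2,"wx": 0,"wy": 0,"wz": 0,"claw": -1}

```text
t: 11.5
eef_pos: [0.624, -0.0171, 0.2249]
orientation: [0.477, 3.103, 0.0]
force: [-4.1, -0.8, 23.2]
grip_width: 0.0243
gripper_force: 79.8
```

Emit:
servo_tool:
  rows:
    - {"x": 0,"y": 0,"z": 1,"wx": 0,"wy": 0,"wz": 0,"claw": -1}
    - {"x": 0,"y": 0,"z": 1,"wx": 0,"wy": 0,"wz": 0,"claw": -1}

```text
t: 11.67
eef_pos: [0.6241, -0.0169, 0.2234]
orientation: [0.477, 3.103, -0.0]
force: [-1.2, -1.7, 13.6]
grip_width: 0.0244
gripper_force: 79.7
```

Emit:
servo_tool:
  rows:
    - {"x": 0,"y": 0,"z": 1,"wx": 0,"wy": 0,"wz": 0,"claw": -1}
    - {"x": 0,"y": 0,"z": 1.5,"wx": 0,"wy": 0,"wz": 0,"claw": -1}

```text
t: 11.83
eef_pos: [0.6241, -0.0169, 0.2218]
orientation: [0.477, 3.103, -0.0]
force: [-1.1, -2.8, 12.7]
grip_width: 0.0243
gripper_force: 79.7
```

Emit:
servo_tool:
  rows:
    - {"x": 0,"y": 0,"z": 1,"wx": 0,"wy": 0,"wz": 0,"claw": -1}
    - {"x": 0,"y": 0,"z": 1,"wx": 0,"wy": 0,"wz": 0,"claw": -1}

```text
t: 12.0
eef_pos: [0.6241, -0.0169, 0.2208]
orientation: [0.477, 3.103, -0.0]
force: [-0.7, -1.7, 13.3]
grip_width: 0.0241
gripper_force: 79.7
```

Emit:
servo_tool:
  rows:
    - {"x": 0,"y": 0,"z": 1.2,"wx": 0,"wy": 0,"wz": 0,"claw": -1}
    - {"x": 0,"y": 0,"z": 1.2,"wx": 0,"wy": 0,"wz": 0,"claw": -1}

```text
t: 12.17
eef_pos: [0.6242, -0.0169, 0.2197]
orientation: [0.477, 3.103, -0.0]
force: [-1.7, -1.5, 14.3]
grip_width: 0.0241
gripper_force: 79.8
```

Emit:
servo_tool:
  rows:
    - {"x": 0,"y": 0,"z": 1,"wx": 0,"wy": 0,"wz": 0,"claw": -1}
    - {"x": 0,"y": 0,"z": 1,"wx": 0,"wy": 0,"wz": 0,"claw": -1}

```text
t: 12.33
eef_pos: [0.6245, -0.0166, 0.2196]
orientation: [0.476, 3.102, 0.001]
force: [-2.6, -0.6, 24.0]
grip_width: 0.0245
gripper_force: 81.0
```

The handle seats at z = 0.2196, about 18 mm of push, with 10 N beyond the spring. I'll work out the cranking table.

```bash
cat > tab.py <<'E'
import numpy as np,sys
st=[.04,.08,.12]+[.13]*86+[.09,.05]
ph=3.6+np.r_[0,np.cumsum(st)]
P=np.round(70*np.c_[np.cos(ph),np.sin(ph)],1)
n=[3,5]+[8]*11
i=0
for k in n:
    q=P[i+1:i+k+1]-P[i]
    print(f"rows {i+1}-{i+len(q)} phi->{ph[min(i+k,len(ph)-1)]:.2f} shaft~{ph[min(i+k,len(ph)-1)]-3.6:.2f}:"," ".join(f"({a:.1f},{b:.1f})" for a,b in q)); i+=k
E
python3 tab.py
```

```text
rows 1-3 phi->3.84 shaft~0.24: (1.3,-2.5) (4.2,-7.3) (9.2,-14.0)
rows 4-8 phi->4.49 shaft~0.89: (6.3,-6.6) (13.4,-12.3) (21.1,-17.0) (29.4,-20.7) (38.2,-23.3)
rows 9-16 phi->5.53 shaft~1.93: (8.9,-1.4) (18.0,-1.7) (27.1,-0.7) (35.9,1.4) (44.4,4.6) (52.4,8.9) (59.8,14.2) (66.5,20.4)
rows 17-24 phi->6.57 shaft~2.97: (5.7,7.0) (10.6,14.8) (14.3,23.0) (17.0,31.7) (18.5,40.7) (18.9,49.8) (18.0,58.8) (16.0,67.7)
rows 25-32 phi->7.61 shaft~4.01: (-3.1,8.5) (-7.3,16.6) (-12.5,24.0) (-18.7,30.7) (-25.6,36.6) (-33.3,41.5) (-41.5,45.4) (-50.2,48.1)
rows 33-40 phi->8.65 shaft~5.05: (-8.9,1.6) (-18.0,2.1) (-27.1,1.4) (-36.0,-0.5) (-44.5,-3.6) (-52.7,-7.7) (-60.2,-12.9) (-66.9,-18.9)
rows 41-48 phi->9.69 shaft~6.09: (-5.9,-6.9) (-10.9,-14.5) (-14.9,-22.7) (-17.7,-31.4) (-19.5,-40.3) (-20.0,-49.4) (-19.4,-58.4) (-17.6,-67.3)
rows 49-56 phi->10.73 shaft~7.13: (3.0,-8.7) (7.0,-16.8) (12.1,-24.4) (18.1,-31.2) (24.9,-37.2) (32.5,-42.3) (40.6,-46.3) (49.2,-49.2)
rows 57-64 phi->11.77 shaft~8.17: (8.9,-1.9) (18.0,-2.5) (27.1,-2.0) (36.0,-0.2) (44.7,2.6) (52.8,6.6) (60.5,11.5) (67.4,17.5)
rows 65-72 phi->12.81 shaft~9.21: (6.0,6.7) (11.2,14.2) (15.3,22.3) (18.3,30.9) (20.3,39.8) (21.0,48.9) (20.5,57.9) (18.9,66.9)
rows 73-80 phi->13.85 shaft~10.25: (-2.7,8.6) (-6.6,16.9) (-11.5,24.5) (-17.3,31.5) (-24.0,37.7) (-31.5,42.9) (-39.5,47.1) (-48.1,50.2)
rows 81-88 phi->14.89 shaft~11.29: (-8.8,2.0) (-17.9,2.9) (-27.0,2.5) (-36.0,1.0) (-44.6,-1.7) (-52.9,-5.4) (-60.6,-10.2) (-67.7,-16.0)
rows 89-91 phi->15.16 shaft~11.56: (-6.2,-6.7) (-10.0,-11.7) (-11.9,-14.6)
```

Emit:
servo_tool:
  rows:
    - {"x": 1.3,"y": -2.5,"z": -0.2,"wx": 0,"wy": 0,"wz": 0,"claw": -1}
    - {"x": 4.2,"y": -7.3,"z": -0.2,"wx": 0,"wy": 0,"wz": 0,"claw": -1}
    - {"x": 9.2,"y": -14,"z": -0.2,"wx": 0,"wy": 0,"wz": 0,"claw": -1}

```text
t: 12.58
eef_pos: [0.6124, -0.0268, 0.2196]
orientation: [0.475, 3.1, 0.002]
force: [3.4, 1.8, 20.5]
grip_width: 0.0241
gripper_force: 80.7
```

Emit:
servo_tool:
  rows:
    - {"x": 6.3,"y": -6.6,"z": 0,"wx": 0,"wy": 0,"wz": 0,"claw": -1}
    - {"x": 13.4,"y": -12.3,"z": 0,"wx": 0,"wy": 0,"wz": 0,"claw": -1}
    - {"x": 21.1,"y": -17,"z": 0,"wx": 0,"wy": 0,"wz": 0,"claw": -1}
    - {"x": 29.4,"y": -20.7,"z": 0,"wx": 0,"wy": 0,"wz": 0,"claw": -1}
    - {"x": 38.2,"y": -23.3,"z": 0,"wx": 0,"wy": 0,"wz": 0,"claw": -1}

```text
t: 13.0
eef_pos: [0.5685, -0.0384, 0.2196]
orientation: [0.476, 3.1, 0.001]
force: [3.6, -0.1, 22.1]
grip_width: 0.0242
gripper_force: 80.7
```

Emit:
servo_tool:
  rows:
    - {"x": 8.9,"y": -1.4,"z": 0,"wx": 0,"wy": 0,"wz": 0,"claw": -1}
    - {"x": 18,"y": -1.7,"z": 0,"wx": 0,"wy": 0,"wz": 0,"claw": -1}
    - {"x": 27.1,"y": -0.7,"z": 0,"wx": 0,"wy": 0,"wz": 0,"claw": -1}
    - {"x": 35.9,"y": 1.4,"z": 0,"wx": 0,"wy": 0,"wz": 0,"claw": -1}
    - {"x": 44.4,"y": 4.6,"z": 0,"wx": 0,"wy": 0,"wz": 0,"claw": -1}
    - {"x": 52.4,"y": 8.9,"z": 0,"wx": 0,"wy": 0,"wz": 0,"claw": -1}
    - {"x": 59.8,"y": 14.2,"z": 0,"wx": 0,"wy": 0,"wz": 0,"claw": -1}
    - {"x": 66.5,"y": 20.4,"z": 0,"wx": 0,"wy": 0,"wz": 0,"claw": -1}

```text
t: 13.67
eef_pos: [0.5106, 0.0008, 0.2195]
orientation: [0.478, 3.101, -0.001]
force: [-0.2, -5.0, 28.9]
grip_width: 0.0246
gripper_force: 80.8
```

Emit:
servo_tool:
  rows:
    - {"x": 5.7,"y": 7,"z": -0.4,"wx": 0,"wy": 0,"wz": 0,"claw": -1}
    - {"x": 10.6,"y": 14.8,"z": -0.7,"wx": 0,"wy": 0,"wz": 0,"claw": -1}
    - {"x": 14.3,"y": 23,"z": -0.7,"wx": 0,"wy": 0,"wz": 0,"claw": -1}
    - {"x": 17,"y": 31.7,"z": -0.7,"wx": 0,"wy": 0,"wz": 0,"claw": -1}

```text
t: 14.0
eef_pos: [0.5036, 0.0367, 0.2196]
orientation: [0.477, 3.103, -0.0]
force: [0.5, -4.9, 19.6]
grip_width: 0.0241
gripper_force: 80.4
```

Emit:
servo_tool:
  rows:
    - {"x": 1.5,"y": 9,"z": 0.1,"wx": 0,"wy": 0,"wz": 0,"claw": -1}
    - {"x": 1.9,"y": 18.1,"z": 0.1,"wx": 0,"wy": 0,"wz": 0,"claw": -1}
    - {"x": 1,"y": 27.1,"z": 0.1,"wx": 0,"wy": 0,"wz": 0,"claw": -1}
    - {"x": -1,"y": 36,"z": 0.1,"wx": 0,"wy": 0,"wz": 0,"claw": -1}

```text
t: 14.33
eef_pos: [0.5144, 0.0692, 0.2195]
orientation: [-0.479, -3.105, 0.004]
force: [-11.5, -14.4, 28.0]
grip_width: 0.0243
gripper_force: 80.8
```

Emit:
servo_tool:
  rows:
    - {"x": -3.1,"y": 8.5,"z": -0.3,"wx": 0,"wy": 0,"wz": 0,"claw": -1}
    - {"x": -7.3,"y": 16.6,"z": -0.4,"wx": 0,"wy": 0,"wz": 0,"claw": -1}
    - {"x": -12.5,"y": 24,"z": -0.4,"wx": 0,"wy": 0,"wz": 0,"claw": -1}
    - {"x": -18.7,"y": 30.7,"z": -0.4,"wx": 0,"wy": 0,"wz": 0,"claw": -1}

```text
t: 14.67
eef_pos: [0.5428, 0.0946, 0.2198]
orientation: [0.477, 3.103, 0.0]
force: [1.9, -3.7, 13.7]
grip_width: 0.0246
gripper_force: 80.1
```

Emit:
servo_tool:
  rows:
    - {"x": -6.9,"y": 5.9,"z": 0.5,"wx": 0,"wy": 0,"wz": 0,"claw": -1}
    - {"x": -14.6,"y": 10.8,"z": 0.8,"wx": 0,"wy": 0,"wz": 0,"claw": -1}
    - {"x": -22.8,"y": 14.7,"z": 0.8,"wx": 0,"wy": 0,"wz": 0,"claw": -1}
    - {"x": -31.5,"y": 17.4,"z": 0.8,"wx": 0,"wy": 0,"wz": 0,"claw": -1}

```text
t: 15.0
eef_pos: [0.5786, 0.1016, 0.2196]
orientation: [0.476, 3.102, 0.0]
force: [-5.8, -4.6, 23.3]
grip_width: 0.0248
gripper_force: 80.4
```

Emit:
servo_tool:
  rows:
    - {"x": -8.9,"y": 1.6,"z": -0.1,"wx": 0,"wy": 0,"wz": 0,"claw": -1}
    - {"x": -18,"y": 2.1,"z": -0.1,"wx": 0,"wy": 0,"wz": 0,"claw": -1}
    - {"x": -27.1,"y": 1.4,"z": -0.1,"wx": 0,"wy": 0,"wz": 0,"claw": -1}
    - {"x": -36,"y": -0.5,"z": -0.1,"wx": 0,"wy": 0,"wz": 0,"claw": -1}

```text
t: 15.33
eef_pos: [0.6122, 0.0902, 0.2196]
orientation: [0.476, 3.104, 0.0]
force: [-6.7, -4.3, 22.5]
grip_width: 0.0244
gripper_force: 80.4
```

Emit:
servo_tool:
  rows:
    - {"x": -8.5,"y": -3.1,"z": 0,"wx": 0,"wy": 0,"wz": 0,"claw": -1}
    - {"x": -16.7,"y": -7.2,"z": 0,"wx": 0,"wy": 0,"wz": 0,"claw": -1}
    - {"x": -24.2,"y": -12.4,"z": 0,"wx": 0,"wy": 0,"wz": 0,"claw": -1}
    - {"x": -30.9,"y": -18.4,"z": 0,"wx": 0,"wy": 0,"wz": 0,"claw": -1}

```text
t: 15.67
eef_pos: [0.636, 0.0637, 0.2196]
orientation: [0.476, 3.104, 0.001]
force: [-8.0, 0.4, 21.8]
grip_width: 0.0242
gripper_force: 80.4
```

Emit:
servo_tool:
  rows:
    - {"x": -5.9,"y": -6.9,"z": 0,"wx": 0,"wy": 0,"wz": 0,"claw": -1}
    - {"x": -10.9,"y": -14.5,"z": 0,"wx": 0,"wy": 0,"wz": 0,"claw": -1}
    - {"x": -14.9,"y": -22.7,"z": 0,"wx": 0,"wy": 0,"wz": 0,"claw": -1}
    - {"x": -17.7,"y": -31.4,"z": 0,"wx": 0,"wy": 0,"wz": 0,"claw": -1}

```text
t: 16.0
eef_pos: [0.6437, 0.0288, 0.2197]
orientation: [0.475, 3.103, 0.003]
force: [-4.4, 4.4, 19.2]
grip_width: 0.0246
gripper_force: 80.4
```

Emit:
servo_tool:
  rows:
    - {"x": -1.8,"y": -8.9,"z": 0,"wx": 0,"wy": 0,"wz": 0,"claw": -1}
    - {"x": -2.3,"y": -18,"z": 0,"wx": 0,"wy": 0,"wz": 0,"claw": -1}
    - {"x": -1.7,"y": -27,"z": 0,"wx": 0,"wy": 0,"wz": 0,"claw": -1}
    - {"x": 0.1,"y": -35.9,"z": 0,"wx": 0,"wy": 0,"wz": 0,"claw": -1}

```text
t: 16.33
eef_pos: [0.6331, -0.0055, 0.2197]
orientation: [0.475, 3.102, 0.003]
force: [-0.1, 4.9, 17.4]
grip_width: 0.0241
gripper_force: 80.2
```

Emit:
servo_tool:
  rows:
    - {"x": 3,"y": -8.7,"z": 0.4,"wx": 0,"wy": 0,"wz": 0,"claw": -1}
    - {"x": 7,"y": -16.8,"z": 0.5,"wx": 0,"wy": 0,"wz": 0,"claw": -1}
    - {"x": 12.1,"y": -24.4,"z": 0.5,"wx": 0,"wy": 0,"wz": 0,"claw": -1}
    - {"x": 18.1,"y": -31.2,"z": 0.5,"wx": 0,"wy": 0,"wz": 0,"claw": -1}

```text
t: 16.67
eef_pos: [0.6068, -0.0302, 0.2196]
orientation: [0.476, 3.1, 0.002]
force: [2.7, 3.1, 23.3]
grip_width: 0.0245
gripper_force: 80.5
```

Emit:
servo_tool:
  rows:
    - {"x": 6.8,"y": -6,"z": 0,"wx": 0,"wy": 0,"wz": 0,"claw": -1}
    - {"x": 14.4,"y": -11.1,"z": 0,"wx": 0,"wy": 0,"wz": 0,"claw": -1}
    - {"x": 22.5,"y": -15.1,"z": 0,"wx": 0,"wy": 0,"wz": 0,"claw": -1}
    - {"x": 31.1,"y": -18,"z": 0,"wx": 0,"wy": 0,"wz": 0,"claw": -1}

```text
t: 17.0
eef_pos: [0.5718, -0.0385, 0.2196]
orientation: [0.476, 3.099, 0.001]
force: [3.4, -0.8, 24.2]
grip_width: 0.0244
gripper_force: 80.6
```

Emit:
servo_tool:
  rows:
    - {"x": 8.9,"y": -1.9,"z": -0.1,"wx": 0,"wy": 0,"wz": 0,"claw": -1}
    - {"x": 18,"y": -2.5,"z": -0.2,"wx": 0,"wy": 0,"wz": 0,"claw": -1}
    - {"x": 27.1,"y": -2,"z": -0.3,"wx": 0,"wy": 0,"wz": 0,"claw": -1}
    - {"x": 36,"y": -0.2,"z": -0.4,"wx": 0,"wy": 0,"wz": 0,"claw": -1}

```text
t: 17.33
eef_pos: [0.5369, -0.0282, 0.2196]
orientation: [0.477, 3.1, -0.0]
force: [3.5, -3.1, 20.3]
grip_width: 0.0247
gripper_force: 80.3
```

Emit:
servo_tool:
  rows:
    - {"x": 8.7,"y": 2.8,"z": -0.1,"wx": 0,"wy": 0,"wz": 0,"claw": -1}
    - {"x": 16.8,"y": 6.8,"z": -0.2,"wx": 0,"wy": 0,"wz": 0,"claw": -1}
    - {"x": 24.5,"y": 11.7,"z": -0.2,"wx": 0,"wy": 0,"wz": 0,"claw": -1}
    - {"x": 31.4,"y": 17.7,"z": -0.3,"wx": 0,"wy": 0,"wz": 0,"claw": -1}

```text
t: 17.67
eef_pos: [0.5119, -0.0017, 0.2196]
orientation: [0.478, 3.102, -0.001]
force: [1.6, -3.4, 20.2]
grip_width: 0.0243
gripper_force: 80.2
```

Next is the heavy section, rows 65 to 80.

Emit:
servo_tool:
  rows:
    - {"x": 6,"y": 6.7,"z": 0,"wx": 0,"wy": 0,"wz": 0,"claw": -1}
    - {"x": 11.2,"y": 14.2,"z": 0,"wx": 0,"wy": 0,"wz": 0,"claw": -1}
    - {"x": 15.3,"y": 22.3,"z": 0,"wx": 0,"wy": 0,"wz": 0,"claw": -1}
    - {"x": 18.3,"y": 30.9,"z": 0,"wx": 0,"wy": 0,"wz": 0,"claw": -1}

```text
t: 18.0
eef_pos: [0.5035, 0.0336, 0.2196]
orientation: [0.477, 3.103, -0.0]
force: [-2.0, -4.4, 21.9]
grip_width: 0.0243
gripper_force: 80.3
```

Emit:
servo_tool:
  rows:
    - {"x": 2,"y": 8.9,"z": -0.1,"wx": 0,"wy": 0,"wz": 0,"claw": -1}
    - {"x": 2.7,"y": 18,"z": -0.2,"wx": 0,"wy": 0,"wz": 0,"claw": -1}
    - {"x": 2.2,"y": 27,"z": -0.3,"wx": 0,"wy": 0,"wz": 0,"claw": -1}

```text
t: 18.25
eef_pos: [0.5089, 0.0588, 0.2196]
orientation: [0.479, 3.104, -0.004]
force: [-7.5, -15.8, 22.6]
grip_width: 0.0244
gripper_force: 80.4
```

Emit:
servo_tool:
  rows:
    - {"x": -1.6,"y": 9,"z": -0.2,"wx": 0,"wy": 0,"wz": 0,"claw": -1}
    - {"x": -4.3,"y": 17.6,"z": -0.2,"wx": 0,"wy": 0,"wz": 0,"claw": -1}
    - {"x": -8.2,"y": 25.9,"z": 0.1,"wx": 0,"wy": 0,"wz": 0,"claw": -1}

```text
t: 18.5
eef_pos: [0.5241, 0.0814, 0.2195]
orientation: [-0.478, -3.104, 0.003]
force: [-9.0, -7.6, 27.6]
grip_width: 0.0241
gripper_force: 80.6
```

Emit:
servo_tool:
  rows:
    - {"x": -4.9,"y": 7.6,"z": -0.1,"wx": 0,"wy": 0,"wz": 0,"claw": -1}
    - {"x": -10.7,"y": 14.6,"z": 0,"wx": 0,"wy": 0,"wz": 0,"claw": -1}
    - {"x": -17.4,"y": 20.8,"z": 0.1,"wx": 0,"wy": 0,"wz": 0,"claw": -1}

```text
t: 18.75
eef_pos: [0.549, 0.0974, 0.2197]
orientation: [0.476, 3.102, 0.001]
force: [16.3, 0.9, 14.0]
grip_width: 0.0247
gripper_force: 80.1
```

Emit:
servo_tool:
  rows:
    - {"x": -7.5,"y": 5.2,"z": 0.7,"wx": 0,"wy": 0,"wz": 0,"claw": -1}
    - {"x": -15.5,"y": 9.4,"z": 0.8,"wx": 0,"wy": 0,"wz": 0,"claw": -1}
    - {"x": -24.1,"y": 12.5,"z": 0.8,"wx": 0,"wy": 0,"wz": 0,"claw": -1}

```text
t: 19.0
eef_pos: [0.5759, 0.1017, 0.2195]
orientation: [0.476, 3.101, 0.001]
force: [-1.6, -6.4, 26.3]
grip_width: 0.0245
gripper_force: 81.0
```

Emit:
servo_tool:
  rows:
    - {"x": -8.8,"y": 2,"z": 0,"wx": 0,"wy": 0,"wz": 0,"claw": -1}
    - {"x": -17.9,"y": 2.9,"z": 0,"wx": 0,"wy": 0,"wz": 0,"claw": -1}
    - {"x": -27,"y": 2.5,"z": 0,"wx": 0,"wy": 0,"wz": 0,"claw": -1}
    - {"x": -36,"y": 1,"z": 0,"wx": 0,"wy": 0,"wz": 0,"claw": -1}

```text
t: 19.33
eef_pos: [0.6099, 0.0917, 0.2195]
orientation: [0.476, 3.103, 0.001]
force: [-7.5, -3.5, 26.9]
grip_width: 0.0242
gripper_force: 81.1
```

Emit:
servo_tool:
  rows:
    - {"x": -8.6,"y": -2.7,"z": -0.3,"wx": 0,"wy": 0,"wz": 0,"claw": -1}
    - {"x": -16.9,"y": -6.4,"z": -0.4,"wx": 0,"wy": 0,"wz": 0,"claw": -1}
    - {"x": -22,"y": -9.7,"z": -0.4,"wx": 0,"wy": 0,"wz": 0,"claw": -1}
    - {"x": -23.7,"y": -11,"z": -0.4,"wx": 0,"wy": 0,"wz": 0,"claw": -1}
    - {"x": -23.7,"y": -11,"z": -0.4,"wx": 0,"wy": 0,"wz": 0,"claw": -1}

```text
t: 19.75
eef_pos: [0.6293, 0.0741, 0.2197]
orientation: [0.477, 3.102, 0.002]
force: [-2.0, -0.1, 21.3]
grip_width: 0.0244
gripper_force: 80.8
```

Emit:
servo_tool:
  rows:
    - {"x": 0,"y": 0,"z": -2,"wx": 0,"wy": 0,"wz": 0,"claw": -1}
    - {"x": 0,"y": 0,"z": -5,"wx": 0,"wy": 0,"wz": 0,"claw": -1}
    - {"x": 0,"y": 0,"z": -8,"wx": 0,"wy": 0,"wz": 0,"claw": -1}
    - {"x": 0,"y": 0,"z": -11,"wx": 0,"wy": 0,"wz": 0,"claw": -1}
    - {"x": 0,"y": 0,"z": -14,"wx": 0,"wy": 0,"wz": 0,"claw": -1}
    - {"x": 0,"y": 0,"z": -16,"wx": 0,"wy": 0,"wz": 0,"claw": -1}
    - {"x": 0,"y": 0,"z": -17,"wx": 0,"wy": 0,"wz": 0,"claw": -1}
    - {"x": 0,"y": 0,"z": -17,"wx": 0,"wy": 0,"wz": 0,"claw": -1}

```text
t: 20.42
eef_pos: [0.6288, 0.0746, 0.2359]
orientation: [0.476, 3.103, 0.001]
force: [2.4, 0.0, 6.2]
grip_width: 0.0248
gripper_force: 79.3
```

Emit:
servo_tool:
  rows:
    - {"x": 0,"y": 0,"z": -1,"wx": 0,"wy": 0,"wz": 0,"claw": -1}
    - {"x": 0,"y": 0,"z": -1.5,"wx": 0,"wy": 0,"wz": 0,"claw": -1}
    - {"x": 0,"y": 0,"z": -1.5,"wx": 0,"wy": 0,"wz": 0,"claw": -0.2}
    - {"x": 0,"y": 0,"z": -1.5,"wx": 0,"wy": 0,"wz": 0,"claw": 0.3}
    - {"x": 0,"y": 0,"z": -1.5,"wx": 0,"wy": 0,"wz": 0,"claw": 0.8}
    - {"x": 0,"y": 0,"z": -1.5,"wx": 0,"wy": 0,"wz": 0,"claw": 1}

```text
t: 20.92
eef_pos: [0.6281, 0.0742, 0.2363]
orientation: [-0.477, -3.105, 0.0]
force: [0.0, 0.0, -0.6]
grip_width: 0.069
gripper_force: 0.0
```

Emit:
servo_tool:
  rows:
    - {"x": 0,"y": 0,"z": -10,"wx": 0,"wy": 0,"wz": 0,"claw": 1}
    - {"x": 0,"y": 0,"z": -30,"wx": 0,"wy": 0,"wz": 0,"claw": 1}
    - {"x": 0,"y": 0,"z": -55,"wx": 0,"wy": 0,"wz": 0,"claw": 1}
    - {"x": 0,"y": 0,"z": -85,"wx": 0,"wy": 0,"wz": 0,"claw": 1}
    - {"x": 30,"y": 10,"z": -110,"wx": 0,"wy": 0,"wz": 0,"claw": 1}
    - {"x": 65,"y": 25,"z": -125,"wx": 0,"wy": 0,"wz": 0,"claw": 1}
    - {"x": 100,"y": 45,"z": -130,"wx": 0,"wy": 0,"wz": 0,"claw": 1}
    - {"x": 130,"y": 70,"z": -130,"wx": 0,"wy": 0,"wz": 0,"claw": 1}
    - {"x": 150,"y": 95,"z": -130,"wx": 0,"wy": 0,"wz": 0,"claw": 1}
    - {"x": 160,"y": 110,"z": -130,"wx": 0,"wy": 0,"wz": 0,"claw": 1}

```text
t: 21.75
eef_pos: [0.5065, 0.2306, 0.367]
orientation: [-0.471, -3.106, -0.002]
force: [0.2, 0.5, 0.7]
grip_width: 0.0857
gripper_force: 0.0
```

```bash
python3 to.py
python3 - <<'E'
from rig import *
import cv2,numpy as np
o=[cv2.resize(get_image("scene")["image"][140:320,95:335,::-1],None,fx=3.3,fy=3.3,interpolation=2)]
cv2.imwrite("pics/end.png",cv2.convertScaleAbs(o[0],alpha=1.3))
E
```

```text
t 21.75 pos [0.5065 0.2306 0.367 ] F [0.2 0.5 0.7] Ftool [-0.   0.5 -0.7] w 0.08565391632024065 
 [[-0.955  0.297 -0.   ]
 [ 0.297  0.955  0.002]
 [ 0.001  0.001 -1.   ]]
```

View pics/end.png

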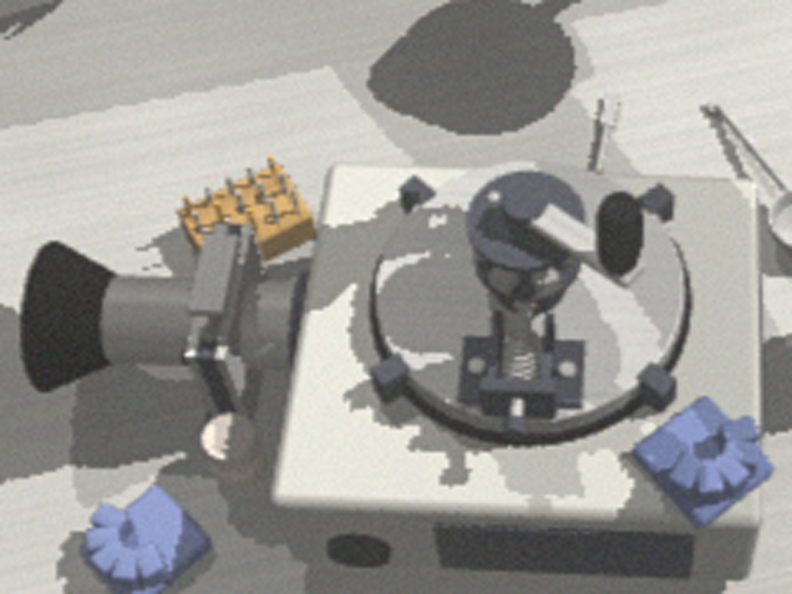

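The gate's tab is down at about (222,265), the handle is up with its knob at (620,235), and the bystanders haven't moved. The forces showed the heavy point twice. I'm handing the job in.

```bash
python3 -c "
from rig import *
print(job_done())"
```

```text
the job is handed in; nothing more can be done
None
```

The job is handed in, though no verdict came back: I pressed the gate shut, cranked the shaft through its heavy point twice by feel, and let the handle spring up; the last picture shows the gate down and the visible bystanders unmoved.

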